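# Refit the warmer's probe and offer up its cover

## Robot

A 6-joint arm with a two-finger parallel gripper is mounted at the origin on the work surface. World frame = base frame: x ahead of the robot, y to its left, z up, the work surface at z = 0. Lengths are in m, angles in degrees, forces in N, time in s.
With the tool pointing down it reaches from about 0.3 to 0.875 m from the base axis. Payload 6.4 kg.
Tool frame: the origin (TCP) lies between the finger pads; the fingertips stand 17 mm ahead of it and the grasp point (between the pads) lies 2 mm behind it (ctrl.nose_length is the distance from the TCP to the fingertips, in m); x points along the fingers, y is the direction in which the jaws open and shut, and the axes are right-handed (so a half turn about x gives the same grasp; the last joint's range is limited). The gripper opens to 88 mm and grips with 3 to 60 N. Pads are 18 mm wide; open, the fingers measure 123 mm over their backs; the gripper's body (75 mm by 187 mm) begins 45 mm behind the grasp point.
Start: joints at [62.55, 10.359, 92.074, -0, 77.567, -11.82], TCP at [0.155, 0.554, 0.256] pointing down, gripper open.
Joint ranges: [-171.53, 171.53], [-51.25, 118.39], [17.06, 147.69], [-65.23, 245.23], [0, 150.52], [-178.68, 178.68]. Speed limits (degrees/s): [147.25, 147.25, 172.46, 180, 180, 180].

## Interface

Orientations are given as a 3x3 rotation matrix whose columns are the frame's x, y, z axes.
In Python, from plant import ctrl gives the robot as it stands. The module is installed in compiled form; this text tells all that it offers.
- The arm moves only by the shell command python3 -m pendant 'ROWS' [FORCE]. ROWS is JSON, a list of rows, each a list of 7 numbers: the shift along the tool's x, y, z in units of 0.1 m (1.0 is 0.1 m), then the turn, a rotation vector about the tool's x, y, z in units of pi/2 rad (1.0 is pi/2 rad), then the opening in per cent of the stroke, from 0 (shut) to 100 (fully open). A call has 1 to 5 rows; each row is the pose to reach, as a shift and turn from the pose measured when the call began, along the tool's axes at that moment; what a row does not reach only later rows make up. A row lasts 1/10 s, in which the tool goes at most 50 mm and 8.59 degrees, less where a joint would pass 70% of its speed; a pose out of reach is approached as far as the arm can. A call with a number of a shift or a turn outside -1 to 1 is refused whole. A call with a gripper value outside its range is refused whole. The fingers move at their own pace and stop on an object; FORCE is the grip in N (left out, the last holds). Time passes only in rows, so rows that repeat a pose let the fingers close. It gives the time, the measured TCP pose, the force and the opening at its end, in the units of the state.
- ctrl.state(): the state, without advancing time (a new reading comes with each control period).
- ctrl.capture(name): name is "scene" or "top" or "wrist"; returns (picture, depth): 420x560x3 uint8, red, green, blue; 420x560 float32, m along the optical axis (not along the pixel's ray), 0 where there is no reading.
- ctrl.camera_params(name): a dict with "mtx" (3x3 intrinsics, pixels), "dist_coeffs" ([k1, k2, p1, p2, k3] as OpenCV has them; the pictures are not rectified), "R" (3x3) and "t" (3): a world point X has camera coordinates R X + t; the wrist camera has in their place "hand_eye" (4x4, takes a point from camera to tool coordinates, whose origin is the TCP and whose axes are the tool frame's). Camera axes: x right, y down, z forward; pixel columns grow to the right and rows downward; lengths in m; the calibration is good to about 2 mm. A picture is of the moment at which its call begins: read the wrist's pose just before it. camera_params takes no time and is no camera call.
- ctrl.sign_off(): hands the job in, once; it reports no verdict.
The state is a dict: "time": time; "joint_pos": joint angles; "dq": joint speeds; "joint_efforts": joint torques, N m; "ee_pos": TCP position; "tcp_rot": TCP orientation; "ft_force": force on the tool from outside, world axes, zero at the start; "ft_torque": the same for the moment, N m; "opening": finger opening in m.
Only numpy, scipy, OpenCV 4.12 (cv2) and the standard library are available. Lean on these libraries where they do the work, as an engineer would, in place of code of your own. Each camera call takes 0.05 s, during which the arm holds its last target.

## Task

Get the food warmer's control box ready to be screwed shut: press the temperature probe, held by its black tab, down into the blue sprung clip inside the box until the jaws close over its bar, and let go of it. Then lift the cover plate by its handle and finish while holding it still and level about two centimetres above the box, touching neither box nor probe, with all four of its holes lined up over the threaded holes so that the screws can be started. Leave the other things on the worktop where they are.

Things in the scene. Friction and masses are not known exactly. Their poses are not given: they have to be found in the camera images.
- control_box: Grey open-topped control box, fixed: 150 (x) by 180 (y), 75 high, walls and floor 4 thick. Origin: centre of its underside; z up. Brass-topped corner posts 22 square rise to the rim, each with a threaded hole. White strips 10 high, 14 wide, 50 long lie along x on its floor at y +75 and -75; the clip stands in its middle.
- clip_seat (a point): Middle of the blue clip at the control box's centre, 20 above the worktop: probe_bar must come to lie here, the probe along x (axes as the box), either way round. Push the bar straight down between the jaws (5 to 10 N); they open as the bar's centre passes from 37 to 21 above the worktop, then close over it.
- jaw_left (a joint): Clip jaw on the box's +y side: 0 shut, grows to 0.6 rad as the bar pushes it open (0.1 to 0.15 needed); a spring shuts it. Each jaw has two tines, at the box's x -30 to -20 and +20 to +30 (free between them); lips 29 above the worktop, 14 apart, flaring out above to 40 high.
- jaw_right (a joint): Clip jaw on the control box's -y side: likewise.
- probe_bar (a point): Centre of the temperature probe's round steel bar: diameter 20, 104 long along x, with square copper collars 28 by 28 and 6 thick at both ends, on which it stands upright on the worktop (this point then 14 up). A black grip tab (24 along x, 10 along y) rises from the bar to 48 above this point. z up along the tab. Mass about 0.12 kg.
- probe_grip (a point): Centre of the upper part of the probe's grip tab, 38 above probe_bar and 10 below the tab's top; pinch the tab here across y (10 thick).
- probe: The temperature probe as a whole; origin under its middle, 14 below probe_bar.
- cover: Aluminium cover plate, 150 (x) by 180 (y) by 4, lying flat on the worktop with its handle up. Origin: centre of its underside; z up. Four round holes of 16 near its corners. Mass about 0.35 kg.
- cover_handle (a point): Centre of the cover's black handle bar, 45 above the plate's underside: bar 90 long along the cover's x, 12 wide (y), 14 tall, clear of the plate by 34; its two posts stand at x +-40. Pinch it across y.
- table: The steel worktop, top at height 0.
- thread0 (a point): Mouth of a threaded hole (diameter 8) in a brass corner post of the control box, at its x +60, y +75, on the rim 75 above the worktop.
- hole0 (a point): Centre of a hole (diameter 16) in the cover, on the plate's underside, at its x +60, y +75. The pattern is the box's; the cover may go on either way round (half a turn).
- thread1 (a point): Mouth of a threaded hole (diameter 8) in a brass corner post of the control box, at its x -60, y +75, on the rim 75 above the worktop.
- hole1 (a point): Centre of a hole (diameter 16) in the cover, on the plate's underside, at its x -60, y +75. The pattern is the box's; the cover may go on either way round (half a turn).
- thread2 (a point): Mouth of a threaded hole (diameter 8) in a brass corner post of the control box, at its x -60, y -75, on the rim 75 above the worktop.
- hole2 (a point): Centre of a hole (diameter 16) in the cover, on the plate's underside, at its x -60, y -75. The pattern is the box's; the cover may go on either way round (half a turn).
- thread3 (a point): Mouth of a threaded hole (diameter 8) in a brass corner post of the control box, at its x +60, y -75, on the rim 75 above the worktop.
- hole3 (a point): Centre of a hole (diameter 16) in the cover, on the plate's underside, at its x +60, y -75. The pattern is the box's; the cover may go on either way round (half a turn).
- screwdriver: Bystander, leave alone: red-handled screwdriver, 130 long, lying on the worktop beyond the probe. Origin at its underside.
- bowl: Bystander, leave alone: small steel bowl, 80 across, 35 high. Origin at its underside.
- spoon: Bystander, leave alone: steel spoon lying on the worktop. Origin at its underside.
- shaker: Bystander, leave alone: clear shaker jar with steel cap, 44 across, 85 high. Origin at its underside.
- mug: Bystander, leave alone: white mug, 80 across, 90 high. Origin at its underside.
- bottle: Bystander, leave alone: white bottle with blue cap, 66 across, 150 high. Origin at its underside.

How it is judged (in metres and radians):
On the way:
1. the probe lies in the clip with both jaws closed over it, and is let go (x of probe_bar in the frame of clip_seat between -0.016 and 0.016 m and y of probe_bar in the frame of clip_seat between -0.004 and 0.004 m and z of probe_bar in the frame of clip_seat between -0.004 and 0.004 m and angle between the x axis of probe_bar and the x axis of clip_seat, either way round below 0.12 rad and angle between probe_bar's own z axis and vertical below 0.15 rad and value of joint each of jaw_left, jaw_right below 0.06 rad and contact force between probe and the fingers below 0.2 N and linear speed of probe below 0.02 m/s), for 0.2 s.
At the end, for the whole second after the job is handed in: Probe in the clip (4 mm sideways and in height, 16 mm along, 0.12 rad), jaws shut, not held. Gripper holds the cover still, level (0.12 rad), touching nothing else, underside 6 to 45 mm above the rim, each hole within 5 mm of its threaded hole, either way round (x of probe_bar in the frame of clip_seat between -0.016 and 0.016 m and y of probe_bar in the frame of clip_seat between -0.004 and 0.004 m and z of probe_bar in the frame of clip_seat between -0.004 and 0.004 m and angle between the x axis of probe_bar and the x axis of clip_seat, either way round below 0.12 rad and angle between probe_bar's own z axis and vertical below 0.15 rad and value of joint each of jaw_left, jaw_right below 0.06 rad and contact force between probe and the fingers below 0.2 N and ((horizontal distance between hole0 and thread0 below 0.005 m and horizontal distance between hole1 and thread1 below 0.005 m and horizontal distance between hole2 and thread2 below 0.005 m and horizontal distance between hole3 and thread3 below 0.005 m) or (horizontal distance between hole0 and thread2 below 0.005 m and horizontal distance between hole1 and thread3 below 0.005 m and horizontal distance between hole2 and thread0 below 0.005 m and horizontal distance between hole3 and thread1 below 0.005 m)) and z of hole0 in the frame of clip_seat between 0.061 and 0.1 m and z of hole1 in the frame of clip_seat between 0.061 and 0.1 m and z of hole2 in the frame of clip_seat between 0.061 and 0.1 m and z of hole3 in the frame of clip_seat between 0.061 and 0.1 m and angle between cover_handle's own z axis and vertical below 0.12 rad and linear speed of cover below 0.02 m/s and contact force between cover and the fingers above 1 N and contact force between cover and control_box below 0.2 N and contact force between cover and probe below 0.2 N and contact force between cover and table below 0.2 N); the arm keeps its last pose, push and grip.
It fails at once if a bystander is moved by more than 30 mm (distance of any of screwdriver, bowl, spoon, shaker, mug, bottle from where it was at the start of the episode above 0.03 m).
It also fails if it takes over 56 s, if anything falls off the work surface, if the arm or the gripper's body presses on something with over 40 N, if the wrist force passes 120 N, or if a joint passes its speed limit or range.

## Working session

There is one attempt and no reset: what is moved stays moved. The work goes in short steps, Python scripts to look and compute and a shell command to move; the robot and the scene stay as the last step left them, time stands still between calls to the robot, and variables do not carry over. Pictures are saved under pics/ and viewed, and the job is handed in when it is done.

```bash
mkdir -p pics
cat > h.py <<'E'
import numpy as np, cv2
from plant import ctrl
def cap(name,fn=None):
    s=ctrl.state()
    rgb,d=ctrl.capture(name)
    p=ctrl.camera_params(name)
    K=np.array(p["mtx"]);D=np.array(p["dist_coeffs"])
    if "R" in p:
        R=np.array(p["R"]);t=np.array(p["t"])
    else:
        H=np.array(p["hand_eye"]);W=np.eye(4);W[:3,:3]=s["tcp_rot"];W[:3,3]=s["ee_pos"]
        M=np.linalg.inv(W@H);R=M[:3,:3];t=M[:3,3]
    if fn: cv2.imwrite("pics/"+fn,cv2.cvtColor(rgb,cv2.COLOR_RGB2BGR))
    np.savez("last_%s.npz"%name,rgb=rgb,d=d,K=K,D=D,R=R,t=t)
    return rgb,d,K,D,R,t
def load(name):
    z=np.load("last_%s.npz"%name);return [z[k] for k in ("rgb","d","K","D","R","t")]
def cloud(d,K,D,R,t):
    h,w=d.shape
    u,v=np.meshgrid(np.arange(w),np.arange(h))
    n=cv2.undistortPoints(np.stack([u.ravel(),v.ravel()],1).astype(np.float64)[:,None],K,D)[:,0]
    z=d.ravel()
    P=np.c_[n*z[:,None],z]
    X=(P-t)@R
    X[z<=0]=np.nan
    return X.reshape(h,w,3)
def proj(X,K,D,R,t):
    r,_=cv2.Rodrigues(R)
    return cv2.projectPoints(np.asarray(X,float).reshape(-1,1,3),r,t,K,D)[0][:,0]
E
python3 - <<'E'
from h import *
s=ctrl.state()
for k,v in s.items(): print(k,np.round(v,4).tolist())
print(ctrl.nose_length)
for n in("scene","top","wrist"):
    r=cap(n,n+"0.png"); print(n,np.round(r[2],1).tolist(),np.round(r[3],3),np.round(-r[4].T@r[5],3))
E
```

```text
time 0.0
joint_pos [62.5493, 10.399, 92.1323, 0.0019, 77.5653, -11.8219]
dq [-0.0328, -0.0352, 0.0568, -0.0303, 0.0207, 0.0287]
joint_efforts [-0.0016, -43.386, -34.1843, 0.0699, 0.0387, -0.0001]
ee_pos [0.1547, 0.5533, 0.2548]
tcp_rot [[-0.0008, 0.2694, 0.963], [-0.0015, 0.963, -0.2694], [-1.0, -0.0016, -0.0004]]
ft_force [0.0988, -0.2817, -0.2512]
ft_torque [0.0575, -0.034, -0.0225]
opening 0.0882
0.017
scene [[424.9, 0.0, 283.4], [0.0, 424.9, 205.6], [0.0, 0.0, 1.0]] [-0.061  0.     0.     0.     0.   ] [ 0.961 -0.498  0.934]
top [[502.9, 0.0, 284.5], [0.0, 502.9, 210.6], [0.0, 0.0, 1.0]] [-0.073  0.     0.     0.     0.   ] [0.407 0.013 1.735]
wrist [[373.2, 0.0, 285.0], [0.0, 373.2, 207.9], [0.0, 0.0, 1.0]] [0.027 0.    0.    0.    0.   ] [0.088 0.571 0.384]
```

View pics/scene0.png

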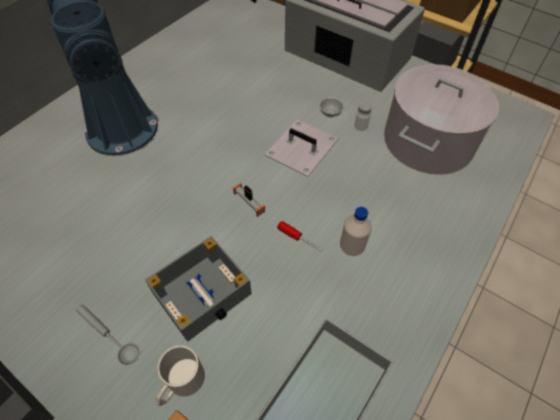

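View pics/top0.png

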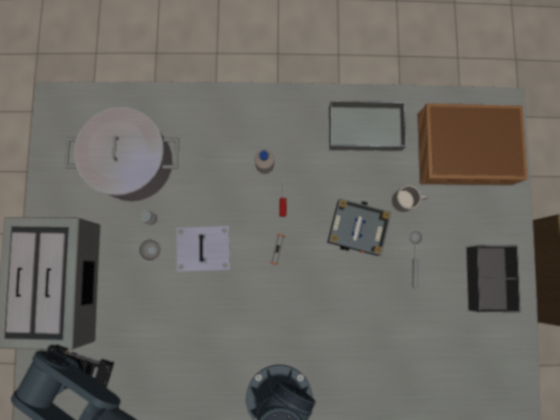

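View pics/wrist0.png

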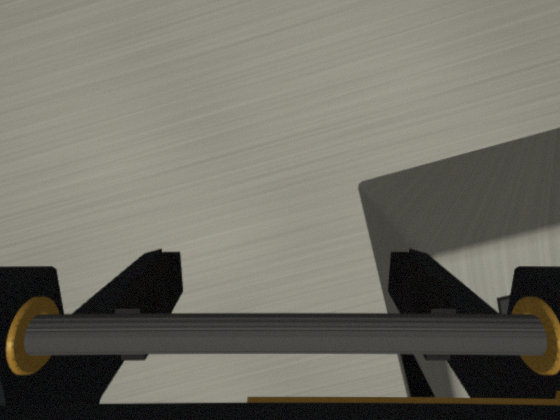

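The scene camera shows the box near px (200,287), the probe near (249,198) and the cover near (302,146). In the top camera they are at about (359,227), (278,249) and (203,248). I'll measure them.

Run:
```python
from h import *
rgb,d,K,D,R,t=load("top"); X=cloud(d,K,D,R,t)
for n,(u,v) in dict(table=(240,320),cover=(220,235),covh=(202,248),probe=(278,249),box=(359,227)).items(): print(n,np.round(X[v,u],4))
def crop(rgb,u0,u1,v0,v1,s,fn): cv2.imwrite("pics/"+fn,cv2.cvtColor(cv2.resize(rgb[v0:v1,u0:u1],None,fx=s,fy=s,interpolation=cv2.INTER_CUBIC),cv2.COLOR_RGB2BGR))
crop(rgb,320,400,190,265,8,"c_box.png");crop(rgb,170,300,195,280,6,"c_cp.png")
rgb,d,K,D,R,t=load("scene"); X=cloud(d,K,D,R,t)
for n,(u,v) in dict(table=(150,210),cover=(290,155),covh=(302,138)).items(): print(n,np.round(X[v,u],4))
crop(rgb,130,265,225,345,5,"s_box.png");crop(rgb,215,345,110,260,4,"s_cp.png")
```

```text
table [0.2556 0.1331 0.0098]
cover [0.5427 0.2066 0.0082]
covh [0.4953 0.2612 0.0503]
probe [0.4935 0.007  0.0597]
box [ 0.575  -0.2747 -0.0014]
table [ 0.2997 -0.1657  0.0012]
cover [0.493  0.2161 0.0032]
covh [0.5032 0.2612 0.043 ]
```

View pics/c_box.png

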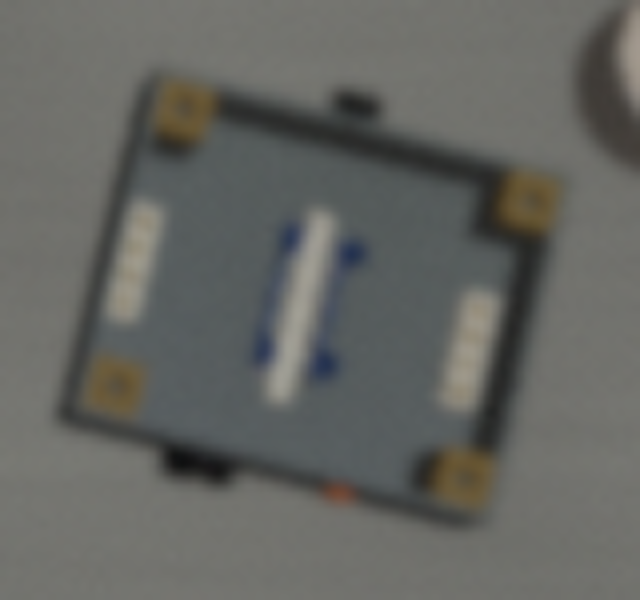

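View pics/c_cp.png

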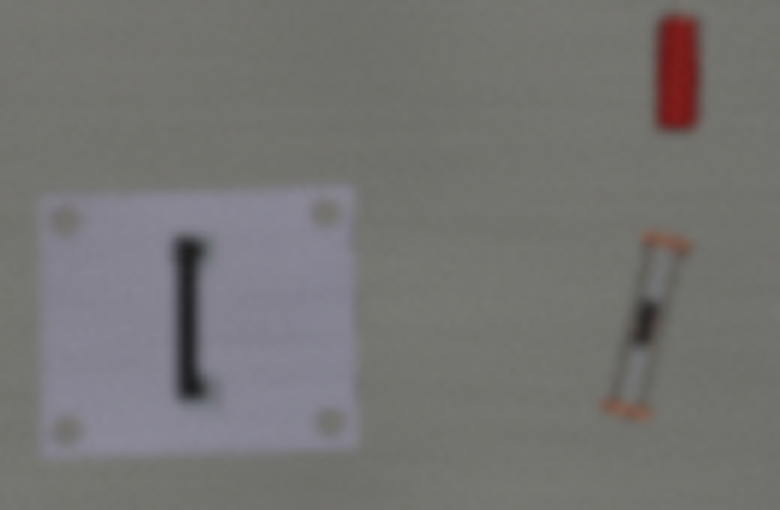

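View pics/s_box.png

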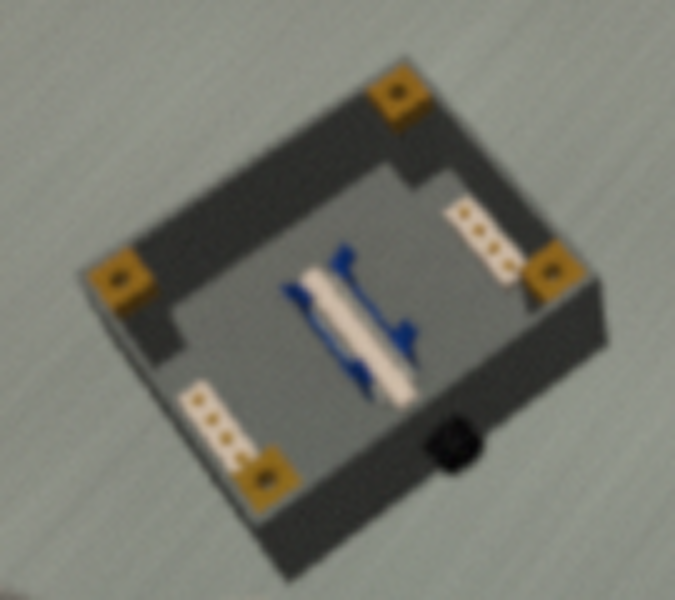

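View pics/s_cp.png

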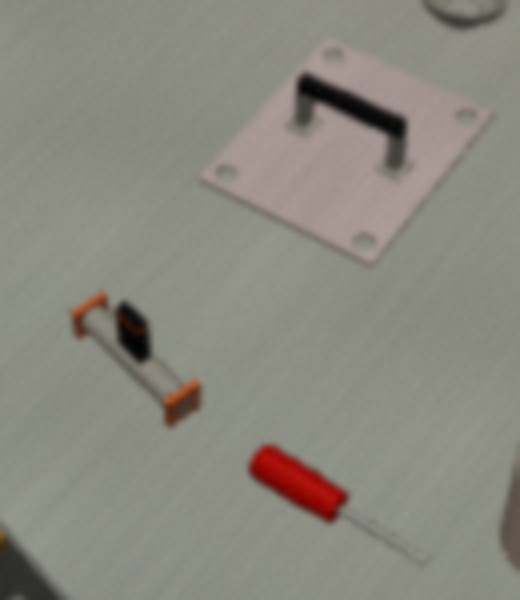

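```bash
cat >> h.py <<'E'
def onplane(px,z,K,D,R,t):
    n=cv2.undistortPoints(np.asarray(px,float).reshape(-1,1,2),K,D)[:,0]
    r=np.c_[n,np.ones(len(n))]@R; c=-R.T@t; z=np.broadcast_to(z,len(n))
    return c+r*((z-c[2])/r[:,2])[:,None]
def fit2(model,obs):
    # rigid 2D: obs = Rot*model + p
    m=np.asarray(model)[:,:2];o=np.asarray(obs)[:,:2];mc=m.mean(0);oc=o.mean(0)
    A=(m-mc);B=(o-oc);th=np.arctan2((A[:,0]*B[:,1]-A[:,1]*B[:,0]).sum(),(A*B).sum())
    Rr=np.array([[np.cos(th),-np.sin(th)],[np.sin(th),np.cos(th)]])
    p=oc-Rr@mc; return p,np.degrees(th),np.linalg.norm(m@Rr.T+p-o,axis=1)
E
python3 - <<'E'
from h import *
H=np.array([[.06,.075],[.06,-.075],[-.06,-.075],[-.06,.075]])
def un(c,s,o): return (np.array(c)+.5)/s-.5+o
T=load("top")[2:];S=load("scene")[2:]
b1=onplane(un([(186,110),(530,200),(464,478),(115,387)],8,(320,190)),.075,*T)
b2=onplane(un([(552,271),(265,479),(120,278),(398,92)],5,(130,225)),.075,*S)
for b in(b1,b2):print("box",fit2(H,b))
c1=onplane(un([(66,221),(326,213),(330,422),(66,431)],6,(170,195)),.004,*T)
# scene cover: holes: hi x hi y / hi x lo y / lo x lo y / lo x hi y
c2=onplane(un([(467,115),(364,240),(226,172),(333,54)],4,(215,110)),.004,*S)
for c in(c1,c2):print("cover",fit2(H,c))
P=np.array([[.05,0],[-.05,0]])
p1=onplane(un([(668,242),(627,410)],6,(170,195)),.024,*T)
print("probe top collar",p1,fit2(P,p1))
p2=onplane(un([(183,405),(90,318)],4,(215,110)),.014,*S)
print("probe scene",p2,fit2(P,p2))
g=onplane(un([(646,323)],6,(170,195)),.062,*T);print("tab",g)
g=onplane(un([(187,320)],6,(170,195)),.052,*T);print("handle",g)
E
```

```text
box (array([ 0.57031938, -0.26562132]), np.float64(-14.365825204426681), array([0.00071445, 0.00042512, 0.00034895, 0.00019339]))
box (array([ 0.57289077, -0.26525274]), np.float64(-14.542124765834908), array([0.00013122, 0.0002526 , 0.00034835, 0.00010872]))
cover (array([0.49720472, 0.26664501]), np.float64(2.2278773396320353), array([0.00037136, 0.00012335, 0.00036828, 0.00073158]))
cover (array([0.49949868, 0.26817246]), np.float64(2.22120091650379), array([0.0005533 , 0.00045475, 0.00045405, 0.00034819]))
probe top collar [[ 0.54342542 -0.00272597  0.024     ]
 [ 0.44815542  0.01974045  0.024     ]] (array([0.49579042, 0.00850724]), np.float64(-13.268980188240317), array([0.00105842, 0.00105842]))
probe scene [[ 0.54827763 -0.00154246  0.014     ]
 [ 0.45266196  0.01933149  0.014     ]] (array([0.50046979, 0.00889451]), np.float64(-12.315079333789493), array([0.00106617, 0.00106617]))
tab [[0.49531991 0.00949413 0.062     ]]
handle [[0.49541467 0.26514432 0.052     ]]
```

```bash
cat > go.py <<'E'
import sys
from h import *
from scipy.spatial.transform import Rotation as Ro
# usage: go.py x y z yaw   (tool y axis = world y turned by yaw)
def need(p,yaw):
    s=ctrl.state();R=np.array(s["tcp_rot"])
    c,sn=np.cos(np.radians(yaw)),np.sin(np.radians(yaw))
    Rt=np.c_[[0,0,-1],[-sn,c,0],[c,sn,0]]
    d=R.T@(np.array(p)-s["ee_pos"])
    rv=Ro.from_matrix(R.T@Rt).as_rotvec()
    print("t %.2f pos %s yaw %.2f F %s op %.4f"%(s["time"],np.round(s["ee_pos"],4),np.degrees(np.arctan2(-R[0,1],R[1,1])),np.round(s["ft_force"],2),s["opening"]))
    print("shift(0.1m)",np.round(d*10,3),"turn(pi/2)",np.round(rv/(np.pi/2),4))
if __name__=="__main__":
    a=list(map(float,sys.argv[1:5])); need(a[:3],a[3])
E
python3 - <<'E'
from h import *
p=ctrl.camera_params("wrist");print(np.round(p["hand_eye"],4))
E
python3 go.py 0.497 0.009 0.25 -13
python3 -m pendant '[[0,-0.85,0.95,0,0,0,100],[0,-0.85,0.95,0,0,0,100],[0,-0.85,0.95,0,0,0,100]]'; python3 go.py 0.497 0.009 0.25 -13
```

```text
[[-1.000e-04 -2.657e-01  9.641e-01 -1.287e-01]
 [ 1.000e+00  6.000e-04  2.000e-04 -7.000e-04]
 [-6.000e-04  9.641e-01  2.657e-01 -6.910e-02]
 [ 0.000e+00  0.000e+00  0.000e+00  1.000e+00]]
t 0.15 pos [0.1547 0.5534 0.2551] yaw -15.63 F [-0.11  0.07 -0.03] op 0.0880
shift(0.1m) [ 0.055 -4.321  4.763] turn(pi/2) [-0.0292 -0.0002  0.0008]
time: 0.45
ee_pos: [0.2241, 0.4436, 0.2545]
tcp_rot: [[-0.001, 0.27, 0.963], [-0.003, 0.963, -0.27], [-1.0, -0.003, -0.0]]
ft_force: [0.4, 0.5, 0.4]
opening: 0.088
t 0.45 pos [0.2241 0.4436 0.2545] yaw -15.66 F [0.41 0.46 0.35] op 0.0880
shift(0.1m) [ 0.055 -3.448  3.801] turn(pi/2) [-0.0295 -0.0001  0.0018]
```

```bash
python3 -m pendant '[[0,-0.9,1,0,0,0,100],[0,-0.9,1,0,0,0,100],[0,-0.9,1,0,0,0,100]]'|head -2; python3 -m pendant '[[0,-0.9,1,0,0,0,100],[0,-0.9,1,0,0,0,100],[0,-0.9,1,0,0,0,100]]'|head -2; python3 -m pendant '[[0,-0.9,1,0,0,0,100],[0,-0.9,1,0,0,0,100],[0,-0.9,1,0,0,0,100]]'|head -2;  python3 go.py 0.497 0.009 0.25 -13
```

```text
time: 0.75
ee_pos: [0.2967, 0.3278, 0.2546]
time: 1.05
ee_pos: [0.3696, 0.2118, 0.2549]
time: 1.35
ee_pos: [0.4424, 0.0955, 0.2554]
t 1.35 pos [0.4424 0.0955 0.2554] yaw -15.83 F [1.03 0.06 1.45] op 0.0879
shift(0.1m) [ 0.057 -0.683  0.761] turn(pi/2) [-0.0314  0.0008  0.0024]
```

```bash
python3 -m pendant '[[0.05,-0.75,0.8,-0.03,0,0,100],[0.05,-0.75,0.8,-0.03,0,0,100],[0.05,-0.75,0.8,-0.03,0,0,100],[0.05,-0.75,0.8,-0.03,0,0,100]]'|head -2;  python3 go.py 0.497 0.009 0.25 -13; python3 -c "
from h import *
cap('wrist','w1.png')"
```

```text
time: 1.75
ee_pos: [0.4992, 0.0, 0.2502]
t 1.75 pos [0.4992 0.     0.2502] yaw -13.32 F [-1.17  0.61  0.28] op 0.0885
shift(0.1m) [ 0.002  0.082 -0.042] turn(pi/2) [-0.0035 -0.0001  0.0024]
```

View pics/w1.png

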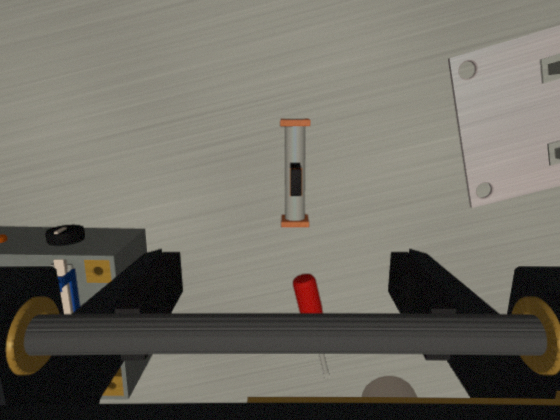

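The wrist view shows the probe with its tab at about (296,180) and collars at (295,122) and (294,223). I'll measure these.

Run:
```python
from h import *
rgb,d,K,D,R,t=load("wrist");C=(K,D,R,t)
X=cloud(d,*C)
v,u=np.mgrid[0:420,0:560]
reg=(u>270)&(u<325)&(v>105)&(v<240)
r=rgb.astype(int)
dark=reg&(r.sum(2)<120)
print("dark",dark.sum(),u[dark].min(),u[dark].max(),v[dark].min(),v[dark].max())
P=X[dark];print("tab z",np.nanpercentile(P[:,2],[5,50,95]))
top=dark&(X[...,2]>.055);Q=X[top];Q=Q[~np.isnan(Q[:,0])];print("tab top",len(Q),np.round(Q.mean(0),4),np.round(Q.min(0),4),np.round(Q.max(0),4))
cop=reg&(r[...,0]-r[...,2]>50)
for n,m in(("near",cop&(v<170)),("far",cop&(v>190))):
    Q=X[m];Q=Q[~np.isnan(Q[:,0])];Q=Q[Q[:,2]>.012];print(n,len(Q),np.round(np.median(Q,0),4),np.round(Q.min(0),4),np.round(Q.max(0),4), u[m].min(),u[m].max(),v[m].min(),v[m].max())
bar=reg&(v>132)&(v<214)&~dark&(X[...,2]>.016)
Q=X[bar];print("bar",len(Q),np.round(Q.mean(0),4))
c=np.polyfit(Q[:,0],Q[:,1],1);print("bar yaw",np.degrees(np.arctan(c[0])),"y at .4975",np.polyval(c,.4975))
cv2.imwrite("pics/w1c.png",cv2.resize(cv2.cvtColor(rgb[105:240,255:335],cv2.COLOR_RGB2BGR),None,fx=4,fy=4,interpolation=cv2.INTER_CUBIC))
```

```text
dark 301 291 300 163 194
tab z [0.04262826 0.06131394 0.06259135]
tab top 261 [0.4955 0.009  0.0614] [0.4838 0.0026 0.0561] [0.5073 0.015  0.0633]
near 192 [0.4487 0.0202 0.0276] [0.4431 0.0069 0.0171] [0.4541 0.0338 0.0298] 280 310 119 126
far 187 [ 0.5433 -0.0022  0.0274] [ 0.5381 -0.0149  0.0123] [0.5494 0.0113 0.0293] 281 308 215 227
bar 1258 [0.4938 0.0095 0.0239]
bar yaw -12.316424853757466 y at .4975 0.008690690915965152
```

View pics/w1c.png

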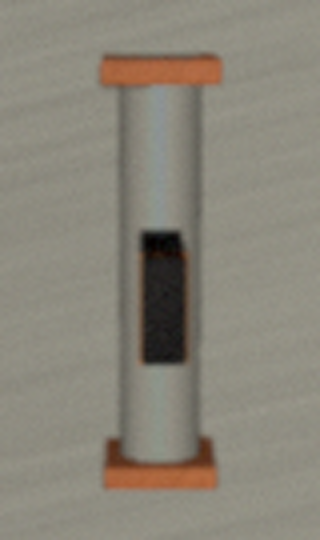

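```bash
python3 go.py 0.4957 0.009 0.10 -13; python3 -m pendant '[[0.9,0.083,-0.06,-0.0035,0,0.002,60],[0.9,0.083,-0.06,-0.0035,0,0.002,60],[0.9,0.083,-0.06,-0.0035,0,0.002,60],[0.9,0.083,-0.06,-0.0035,0,0.002,60]]'|head -2; python3 go.py 0.4957 0.009 0.05 -13
```

```text
t 1.80 pos [0.4985 0.0014 0.2502] yaw -13.23 F [ 0.96  0.28 -0.23] op 0.0879
shift(0.1m) [ 1.502  0.072 -0.043] turn(pi/2) [-0.0025 -0.0004  0.0021]
time: 2.2
ee_pos: [0.4938, 0.0121, 0.1607]
t 2.20 pos [0.4938 0.0121 0.1607] yaw -12.79 F [0.49 0.17 0.16] op 0.0583
shift(0.1m) [ 1.107 -0.026  0.028] turn(pi/2) [ 0.0023 -0.0012 -0.    ]
```

```bash
python3 -m pendant '[[0.3,-0.03,0.02,0.002,-0.001,0,60],[0.3,-0.03,0.02,0.002,-0.001,0,60],[0.3,-0.03,0.02,0.002,-0.001,0,60],[0.3,-0.03,0.02,0.002,-0.001,0,60]]'|head -2; python3 go.py 0.4957 0.009 0.05 -13
python3 - <<'E'
from h import *
s0=ctrl.state();rgb,d,K,D,R,t=cap('wrist','w2.png');s1=ctrl.state();print(np.round(s0["ee_pos"],4),np.round(s1["ee_pos"],4));C=(K,D,R,t)
X=cloud(d,*C);r=rgb.astype(int)
m=(X[...,2]>.058)&(X[...,2]<.066)&(abs(X[...,0]-.4955)<.03)&(abs(X[...,1]-.009)<.02)
Q=X[m];Q=Q[~np.isnan(Q[:,0])]
print(len(Q),Q.mean(0),Q.min(0),Q.max(0)); (c,wh,a)=cv2.minAreaRect(Q[:,:2].astype(np.float32)*1000);print(c,wh,a)
b=(X[...,2]>.021)&(X[...,2]<.026)&(abs(X[...,0]-.4955)<.044)&(abs(X[...,1]-.009)<.03)
Q=X[b];c=np.polyfit(Q[:,0],Q[:,1],1);print("bar yaw",np.degrees(np.arctan(c[0])),len(Q),np.polyval(c,.4955))
E
```

```text
time: 2.6
ee_pos: [0.4964, 0.0086, 0.133]
t 2.60 pos [0.4964 0.0086 0.133 ] yaw -12.95 F [ 0.74  0.72 -0.04] op 0.0529
shift(0.1m) [ 0.829  0.002 -0.01 ] turn(pi/2) [ 0.0005  0.0019 -0.    ]
[0.4964 0.0086 0.133 ] [0.4963 0.0086 0.1327]
735 [0.4957556  0.00901822 0.06138975] [0.48361562 0.00141968 0.05862002] [0.50949676 0.01662313 0.06339275]
(496.423095703125, 8.961893081665039) (10.142169952392578, 24.429075241088867) 76.14091491699219
bar yaw -13.432380875239897 1648 0.009056883152967724
```

View pics/w2.png

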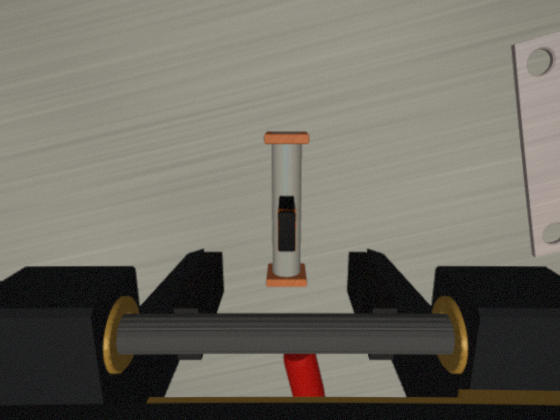

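The tab sits centred between the fingers at px (287,225), measured at (0.496, 0.009) with yaw about -13.4°. The size matches (10 x 24 mm). Going down to grasp.

```bash
python3 -m pendant '[[0.4,0.003,-0.005,0.005,0.001,0,60],[0.7,0.003,-0.005,0.005,0.001,0,60],[0.83,0.003,-0.005,0.005,0.001,0,60],[0.83,0.003,-0.005,0.005,0.001,0,60],[0.83,0.003,-0.005,0.005,0.001,0,60]]' 25|head -2; python3 go.py 0.496 0.009 0.05 -13.4
```

```text
time: 3.15
ee_pos: [0.497, 0.0087, 0.0509]
t 3.15 pos [0.497  0.0087 0.0509] yaw -13.41 F [ 0.17 -0.6   0.11] op 0.0529
shift(0.1m) [ 0.009  0.    -0.011] turn(pi/2) [-0.0001  0.0017 -0.    ]
```

```bash
python3 -m pendant '[[0.009,0,-0.01,0,0.0015,0,0],[0.009,0,-0.01,0,0.0015,0,0],[0.009,0,-0.01,0,0.0015,0,0],[0.009,0,-0.01,0,0.0015,0,0],[0.009,0,-0.01,0,0.0015,0,0]]' 25|head -2; python3 go.py 0.496 0.009 0.05 -13.4;python3 -m pendant '[[0,0,0,0,0,0,0],[0,0,0,0,0,0,0],[0,0,0,0,0,0,0]]' 25|head -2; python3 go.py 0.496 0.009 0.16 -14.4
```

```text
time: 3.65
ee_pos: [0.4961, 0.009, 0.0502]
t 3.65 pos [0.4961 0.009  0.0502] yaw -13.41 F [ 0.47 -0.05 -0.29] op 0.0150
shift(0.1m) [ 0.002  0.    -0.001] turn(pi/2) [-0.0001  0.0004 -0.    ]
time: 3.95
ee_pos: [0.496, 0.009, 0.0501]
t 3.95 pos [0.496  0.009  0.0501] yaw -13.41 F [-0.17 -0.   -0.21] op 0.0095
shift(0.1m) [-1.099  0.     0.   ] turn(pi/2) [ 0.011   0.0002 -0.0001]
```

```bash
python3 -m pendant '[[-0.3,0,0,0,0,0,0],[-0.6,0,0,0,0,0,0],[-0.9,0,0,0,0,0,0],[-1,0,0,0,0,0,0]]' 25|head -2; python3 -m pendant '[[-0.4,-0.3,0.15,0,0,0,0],[-0.8,-0.6,0.3,0,0,0,0],[-1,-0.8,0.45,0.011,0,0,0],[-1,-0.8,0.45,0.011,0,0,0]]' |tail -2; python3 go.py 0.571 -0.2655 0.25 -14.4
```

```text
time: 4.35
ee_pos: [0.4977, 0.0087, 0.1529]
ft_force: [0.8, -0.1, -0.8]
opening: 0.0098
t 4.75 pos [ 0.5252 -0.0832  0.2566] yaw -14.59 F [ 0.84 -0.12 -0.81] op 0.0098
shift(0.1m) [ 0.081 -1.649  0.902] turn(pi/2) [-0.0021  0.0082  0.0011]
```

```bash
python3 -m pendant '[[0.05,-0.4,0.2,0,0.006,0.001,0],[0.05,-0.8,0.45,-0.002,0.006,0.001,0],[0.05,-0.85,0.45,-0.002,0.006,0.001,0]]' |head -2;python3 go.py 0.571 -0.2655 0.25 -14.4
```

```text
time: 5.05
ee_pos: [0.5475, -0.1803, 0.25]
t 5.05 pos [ 0.5475 -0.1803  0.25  ] yaw -14.58 F [ 0.19 -0.01 -1.89] op 0.0098
shift(0.1m) [ 0.001 -0.766  0.442] turn(pi/2) [-0.002   0.001   0.0005]
```

```bash
python3 -m pendant '[[0,-0.4,0.22,-0.002,0.001,0,0],[0,-0.75,0.44,-0.002,0.001,0,0],[0,-0.77,0.44,-0.002,0.001,0,0],[0,-0.77,0.44,-0.002,0.001,0,0],[0,-0.77,0.44,-0.002,0.001,0,0]]' |head -2;python3 go.py 0.571 -0.2655 0.25 -14.4;  python3 -c "
from h import *
print(ctrl.state()['ee_pos'])
cap('wrist','w3.png')
print(ctrl.state()['ee_pos'])"
```

```text
time: 5.55
ee_pos: [0.57, -0.2639, 0.2487]
t 5.55 pos [ 0.57   -0.2639  0.2487] yaw -14.36 F [-0.7   0.18 -1.57] op 0.0100
shift(0.1m) [-0.013 -0.013  0.013] turn(pi/2) [ 0.0005 -0.0015 -0.0005]
[ 0.57003654 -0.26394284  0.24870984]
[ 0.57022515 -0.26388753  0.24921316]
```

View pics/w3.png

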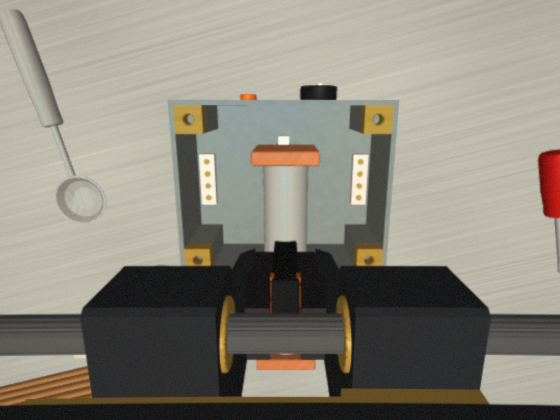

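The wrist view shows the four brass posts with their holes at about (189,119), (379,119), (198,260) and (369,260). The held probe covers the clip.

Run:
```python
from h import *
rgb,d,K,D,R,t=load("wrist");C=(K,D,R,t)
g=cv2.cvtColor(rgb,cv2.COLOR_RGB2GRAY).astype(float)
px=[]
for (u,v) in [(369,260),(198,260),(189,119),(379,119)]:
    w=g[v-6:v+7,u-6:u+7]; m=(w<np.percentile(w,25)); # dark blob
    m=w<(w.min()+0.5*(np.median(w)-w.min()))
    n,l,st,ce=cv2.connectedComponentsWithStats(m.astype(np.uint8)); k=l[6,6] or 1+np.argmax(st[1:,4]); print((u,v),st[k,4],ce[k]-6); px.append(ce[k]+[u-6,v-6])
H=np.array([[.06,.075],[.06,-.075],[-.06,-.075],[-.06,.075]])
b=onplane(px,.075,*C);print(np.round(b,4));print(fit2(H,b))
X=cloud(d,*C);print([np.round(X[int(p[1])+0,int(p[0])-8],4) for p in px])
cv2.imwrite("pics/w3c.png",cv2.resize(cv2.cvtColor(rgb[95:275,160:410],cv2.COLOR_RGB2BGR),None,fx=3,fy=3,interpolation=cv2.INTER_CUBIC))
# held probe: bar axis near part
m=(X[...,2]>.18)&(X[...,2]<.25);mm=m&(np.mgrid[0:420,0:560][0]<240)
Q=X[mm];print("held",len(Q),np.nanpercentile(Q,[1,50,99],axis=0).round(4))
b=mm&(abs(X[...,0]-.535)<.012);
for lo in(.527,.533,.539,.545):
    q=X[mm&(abs(X[...,0]-lo)<.003)];print(lo,q.shape,np.round(q.mean(0),4),np.round(q[:,2].max(),4))
```

```text
(369, 260) 28 [-0.07142857  0.42857143]
(198, 260) 33 [-1.3030303   0.18181818]
(189, 119) 38 [-3.42105263 -0.13157895]
(379, 119) 39 [1.1025641 0.1025641]
[[ 0.6475 -0.2086  0.075 ]
 [ 0.61   -0.3541  0.075 ]
 [ 0.4936 -0.3256  0.075 ]
 [ 0.5316 -0.1774  0.075 ]]
(array([ 0.57069306, -0.26641398]), np.float64(-14.413313435160282), array([0.00010022, 0.0001411 , 0.00150116, 0.00151409]))
[array([ 0.6458, -0.2159,  0.0735]), array([ 0.608 , -0.3614,  0.0749]), array([ 0.4914, -0.332 ,  0.0745]), array([ 0.5299, -0.1836,  0.0754])]
held 4653 [[ 0.5175 -0.2688  0.2008]
 [ 0.5353 -0.256   0.2214]
 [ 0.5593 -0.2398  0.2273]]
0.527 (692, 3) [ 0.5269 -0.251   0.2236] 0.228
0.533 (625, 3) [ 0.533  -0.2548  0.2205] 0.2244
0.539 (607, 3) [ 0.539  -0.2564  0.2204] 0.2238
0.545 (600, 3) [ 0.545  -0.2579  0.2203] 0.2239
```

View pics/w3c.png

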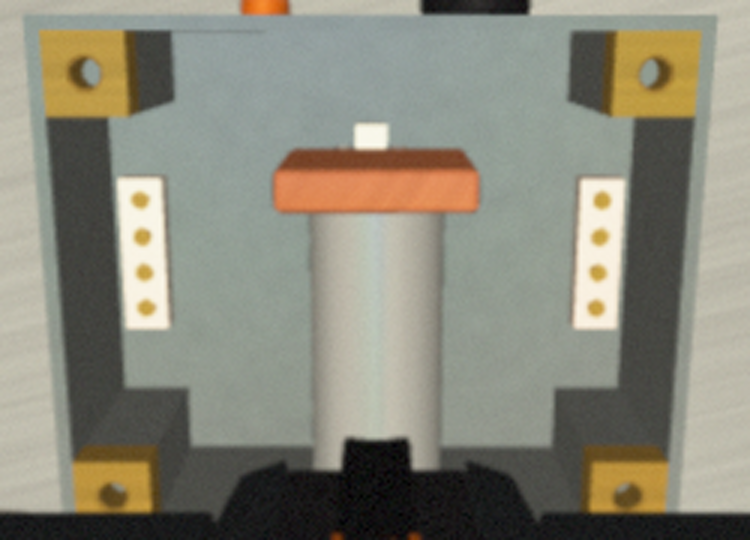

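Run:
```python
from h import *
rgb,d,K,D,R,t=load("wrist");C=(K,D,R,t)
H=np.array([[.06,.075],[.06,-.075],[-.06,-.075],[-.06,.075]])
px=(np.array([(628,495),(114,495),(86,72),(655,72)])+.5)/3-.5+[160,95]
print(px);b=onplane(px,.075,*C);print(fit2(H,b))
# held bar centreline: left/right silhouette edges in 3x crop at rows 230 and 420
X=cloud(d,*C)
e=(np.array([(311,230),(444,230),(314,420),(440,420)])+.5)/3-.5+[160,95]
w=onplane(e,.214,*C);m1=(w[0]+w[1])/2;m2=(w[2]+w[3])/2
dr=m2-m1;print("bar yaw",np.degrees(np.arctan2(dr[1],dr[0])),m1,m2)
tab=np.array([.5701,-.2639]);u=dr[:2]/np.linalg.norm(dr[:2]);n=np.array([-u[1],u[0]])
print("TCP offset from bar line (along n)",(tab-m1[:2])@n, "at tcp the bar point",m1[:2]+u*((tab-m1[:2])@u))
# collar front edge
```

```text
[[369.         259.66666667]
 [197.66666667 259.66666667]
 [188.33333333 118.66666667]
 [378.         118.66666667]]
(array([ 0.57036818, -0.26597271]), np.float64(-14.32913356097883), array([0.00038801, 0.00041572, 0.00048332, 0.00047333]))
bar yaw -14.450061172059625 [ 0.53032157 -0.25416742  0.214     ] [ 0.55900333 -0.26155836  0.214     ]
TCP offset from bar line (along n) 0.0005014538599519171 at tcp the bar point [ 0.56997487 -0.26438559]
```

```bash
python3 go.py 0.5705 -0.2656 0.105 -14.35; python3 -m pendant '[[0.4,-0.017,-0.005,0,0.001,0,0],[0.8,-0.017,-0.005,0,0.001,0,0],[1,-0.017,-0.005,0,0.001,0,0],[1,-0.017,-0.005,0,0.001,0,0]]' 30|head -2;python3 go.py 0.5705 -0.2656 0.105 -14.35
```

```text
t 5.60 pos [ 0.5702 -0.2639  0.2492] yaw -14.33 F [ 0.15  1.09 -0.91] op 0.0096
shift(0.1m) [ 1.442 -0.016  0.009] turn(pi/2) [ 0.0003 -0.001  -0.0002]
time: 6.0
ee_pos: [0.567, -0.2622, 0.1454]
t 6.00 pos [ 0.567  -0.2622  0.1454] yaw -14.24 F [-0.41 -0.38 -0.55] op 0.0098
shift(0.1m) [ 0.404 -0.025  0.046] turn(pi/2) [ 0.0012 -0.0064 -0.0021]
```

```bash
python3 -m pendant '[[0.2,-0.025,0.04,0.001,-0.002,-0.002,0],[0.35,-0.025,0.04,0.001,-0.002,-0.002,0],[0.4,-0.025,0.04,0.001,-0.002,-0.002,0],[0.4,-0.025,0.04,0.001,-0.002,-0.002,0],[0.4,-0.025,0.04,0.001,-0.002,-0.002,0]]' 30|head -2;python3 go.py 0.5705 -0.2656 0.1 -14.35;  python3 -m pendant '[[0,0,0,0,0,0,0],[0,0,0,0,0,0,0]]' 30|head -2;python3 go.py 0.5705 -0.2656 0.095 -14.35
```

```text
time: 6.5
ee_pos: [0.5704, -0.2656, 0.1065]
t 6.50 pos [ 0.5704 -0.2656  0.1065] yaw -14.32 F [-0.28  0.82 -0.87] op 0.0099
shift(0.1m) [0.065 0.    0.001] turn(pi/2) [ 0.0003 -0.0036  0.0002]
time: 6.7
ee_pos: [0.571, -0.2661, 0.1076]
t 6.70 pos [ 0.571  -0.2661  0.1076] yaw -14.32 F [ 0.38  0.02 -1.33] op 0.0100
shift(0.1m) [ 0.126  0.003 -0.006] turn(pi/2) [ 0.0003 -0.0024  0.0007]
```

Run:
```python
from h import *
rgb,*_=cap('wrist','w4.png')
rgb,*_=cap('scene')
cv2.imwrite("pics/s4.png",cv2.resize(cv2.cvtColor(rgb[200:350,120:280],cv2.COLOR_RGB2BGR),None,fx=4,fy=4,interpolation=cv2.INTER_CUBIC))
```

```text
(no output)
```

View pics/s4.png

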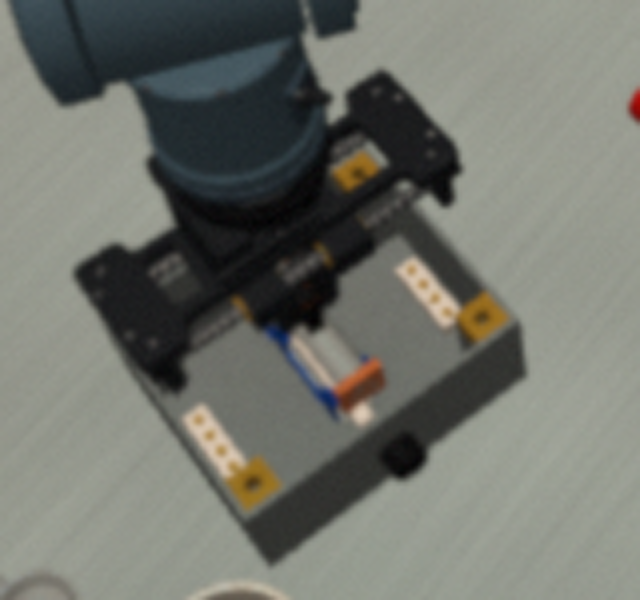

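View pics/w4.png

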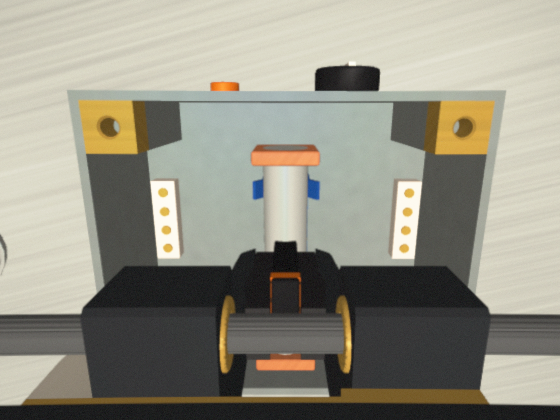

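The wrist view shows the bar centred (px 285) between the blue tines (253–320), so it is aligned. Pushing down.

```bash
python3 -m pendant '[[0.12,0,-0.004,0,-0.002,0,0],[0.24,0,-0.004,0,-0.002,0,0],[0.33,0,-0.004,0,-0.002,0,0],[0.33,0,-0.004,0,-0.002,0,0],[0.33,0,-0.004,0,-0.002,0,0]]' 40|head -2;python3 go.py 0.5705 -0.2656 0.056 -14.35
```

```text
time: 7.3
ee_pos: [0.5698, -0.2656, 0.0734]
t 7.30 pos [ 0.5698 -0.2656  0.0734] yaw -14.32 F [ 0.16  0.07 -1.21] op 0.0097
shift(0.1m) [0.174 0.002 0.008] turn(pi/2) [ 0.0003 -0.0018  0.0002]
```

```bash
python3 -m pendant '[[0.04,0.002,0.008,0,-0.001,0,0],[0.08,0.002,0.008,0,-0.001,0,0],[0.12,0.002,0.008,0,-0.001,0,0],[0.15,0.002,0.008,0,-0.001,0,0],[0.17,0.002,0.008,0,-0.001,0,0]]' 40|head -2;python3 go.py 0.5705 -0.2656 0.056 -14.35; python3 -m pendant '[[0.01,0,0,0,0,0,0],[0.01,0,0,0,0,0,0],[0.01,0,0,0,0,0,0]]' 40|head -2;python3 go.py 0.5705 -0.2656 0.056 -14.35
```

```text
time: 7.8
ee_pos: [0.5712, -0.2658, 0.0568]
t 7.80 pos [ 0.5712 -0.2658  0.0568] yaw -14.33 F [-0.98  1.3  -1.85] op 0.0094
shift(0.1m) [ 0.008  0.001 -0.007] turn(pi/2) [0.0003 0.0002 0.0005]
time: 8.1
ee_pos: [0.5709, -0.2657, 0.0561]
t 8.10 pos [ 0.5709 -0.2657  0.0561] yaw -14.32 F [-2.04  1.36  5.83] op 0.0096
shift(0.1m) [ 0.001  0.    -0.004] turn(pi/2) [ 0.0004 -0.0003  0.0004]
```

Run:
```python
from h import *
rgb,*_=cap('wrist','w5.png')
rgb,*_=cap('scene')
cv2.imwrite("pics/s5.png",cv2.resize(cv2.cvtColor(rgb[200:350,120:280],cv2.COLOR_RGB2BGR),None,fx=4,fy=4,interpolation=cv2.INTER_CUBIC))
```

```text
(no output)
```

View pics/s5.png

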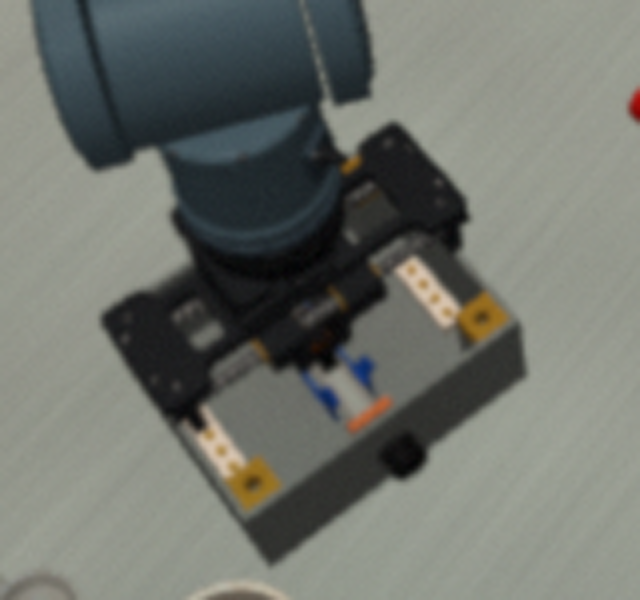

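View pics/w5.png

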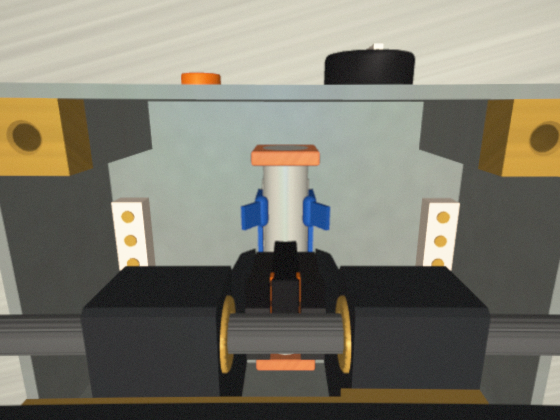

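The jaws have closed over the bar: the tines at (250,215) and (316,215) sit above its sides. Letting go.

```bash
python3 -m pendant '[[0,0,0,0,0,0,35],[0,0,0,0,0,0,35],[0,0,0,0,0,0,35],[0,0,0,0,0,0,35],[0,0,0,0,0,0,35]]' |tail -2;python3 -m pendant '[[-0.3,0,0,0,0,0,35],[-0.6,0,0,0,0,0,35],[-0.9,0,0,0,0,0,35],[-1,0,0,0,0,0,35]]' |tail -2; python3 -m pendant '[[-0.3,0,0,0,0,0,60],[-0.6,0,0,0,0,0,60],[-0.9,0,0,0,0,0,60],[-1,0,0,0,0,0,60],[-1,0,0,0,0,0,60]]' |tail -2; python3 -m pendant '[[0,0,0,0,0,0,60],[0,0,0,0,0,0,60]]' |tail -2; python3 go.py 0.5705 -0.2656 0.056 -14.35;  python3 -c "
from h import *
print(ctrl.state()['ee_pos'])
cap('wrist','w6.png')
print(ctrl.state()['ee_pos'])"
```

```text
ft_force: [-0.0, 0.2, 0.3]
opening: 0.0309
ft_force: [0.6, 0.6, -0.2]
opening: 0.0308
ft_force: [-0.6, 0.3, 0.3]
opening: 0.0527
ft_force: [-0.8, -0.1, -0.5]
opening: 0.0529
t 9.80 pos [ 0.5719 -0.2662  0.2579] yaw -14.31 F [-0.77 -0.11 -0.54] op 0.0529
shift(0.1m) [ 2.019  0.007 -0.023] turn(pi/2) [0.0004 0.0023 0.0014]
[ 0.57192293 -0.26623819  0.25791142]
[ 0.57196571 -0.26625785  0.25809429]
```

View pics/w6.png

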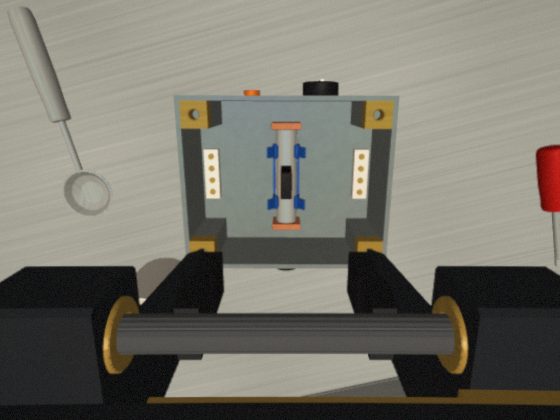

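The probe is in the clip with the tines over the bar and the tab at (286,180). I'll check its height and position, and refine the box pose.

Run:
```python
from h import *
rgb,d,K,D,R,t=load("wrist");C=(K,D,R,t);X=cloud(d,*C)
ca,sa=np.cos(np.radians(-14.35)),np.sin(np.radians(-14.35))
c=np.array([.5705,-.266]);L=X[...,:2]-c;lx=L[...,0]*ca+L[...,1]*sa;ly=-L[...,0]*sa+L[...,1]*ca
for lo in(-42,-38,-15,15,36,42):
    m=(abs(lx*1000-lo)<2)&(abs(ly)<.012)&(X[...,2]>.018);q=ly[m];print(lo,m.sum(),"topz %.4f ymid %.4f"%(np.percentile(X[...,2][m],90),(q.min()+q.max())/2))
m=(X[...,2]>.06)&(abs(lx)<.03)&(abs(ly)<.02)
print("tab",lx[m].mean(),ly[m].mean(),X[m][:,2].mean())
m=(X[...,2]>.027)&(X[...,2]<.04)&(abs(lx)>.045)&(abs(lx)<.06)&(abs(ly)<.02)
print("collar x",lx[m].min(),lx[m].max(),ly[m].min(),ly[m].max(),np.median(X[m][:,2]))
rim=(abs(X[...,2]-.075)<.004)&(abs(lx)<.09)&(abs(ly)<.1);print("rim y",np.percentile(ly[rim],[.5,99.5]),"x",lx[rim].min())
cv2.imwrite("pics/w6c.png",cv2.resize(cv2.cvtColor(rgb[90:270,160:410],cv2.COLOR_RGB2BGR),None,fx=3,fy=3,interpolation=cv2.INTER_CUBIC))
```

```text
-42 88 topz 0.0296 ymid -0.0001
-38 84 topz 0.0296 ymid -0.0001
-15 269 topz 0.3310 ymid 0.0000
15 29 topz 0.0267 ymid 0.0005
36 79 topz 0.0296 ymid 0.0006
42 73 topz 0.0297 ymid 0.0006
tab -0.02229971314688573 7.2047366512465864e-06 0.32168987226294127
collar x -0.051426242598599785 0.051707922040753716 -0.013060323718041514 0.01410395877654423 0.03323119005032651
rim y [-0.09037661  0.08979315] x -0.07457372422200462
```

View pics/w6c.png

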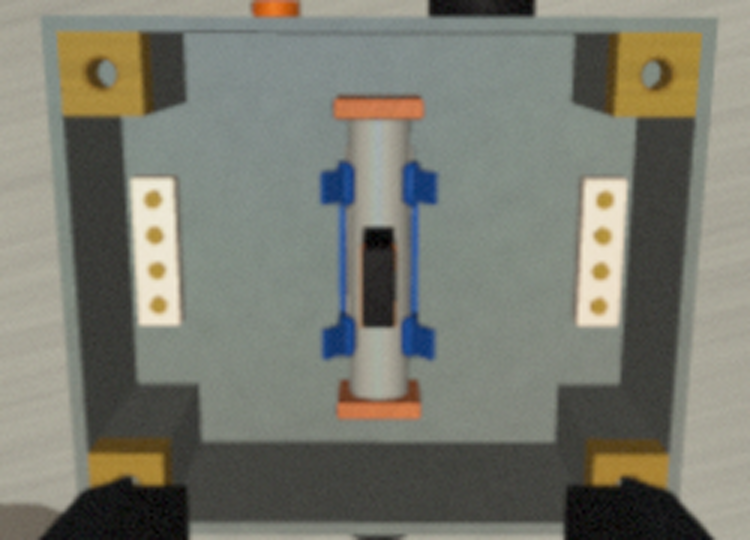

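Bar top is 29.6 mm high, so its centre is at 19.6 mm, and it sits within 1 mm in x and y: seated. Going to the cover.

```bash
python3 -m pendant '[[0,0.45,-0.18,0,0,0,60],[0,0.9,-0.36,0,0,0,60],[0,1,-0.4,0,0,0,60]]' |head -2; python3 -m pendant '[[0,0.45,-0.18,0,0,0,60],[0,0.9,-0.36,0,0,0,60],[0,1,-0.4,0,0,0,60]]' |head -2;python3 -m pendant '[[0,0.45,-0.18,0,0,0,60],[0,0.9,-0.36,0,0,0,60],[0,1,-0.4,0,0,0,60]]' |head -2;python3 -m pendant '[[0,0.45,-0.18,0,0,0,60],[0,0.9,-0.36,0,0,0,60],[0,1,-0.4,0,0,0,60]]' |head -2;python3 go.py 0.498 0.267 0.25 2.2
```

```text
time: 10.15
ee_pos: [0.5567, -0.1552, 0.2561]
time: 10.45
ee_pos: [0.5412, -0.0448, 0.2551]
time: 10.75
ee_pos: [0.5257, 0.065, 0.2547]
time: 11.05
ee_pos: [0.5101, 0.1745, 0.2545]
t 11.05 pos [0.5101 0.1745 0.2545] yaw -13.58 F [-0.61 -0.87  0.14] op 0.0530
shift(0.1m) [ 0.048  0.871 -0.335] turn(pi/2) [-0.1754 -0.0023 -0.0017]
```

```bash
python3 -m pendant '[[0.04,0.45,-0.18,-0.08,0,0,60],[0.04,0.8,-0.3,-0.17,0,0,60],[0.04,0.86,-0.33,-0.175,0,0,60],[0.04,0.86,-0.33,-0.175,0,0,60],[0.04,0.86,-0.33,-0.175,0,0,60]]' |head -2;python3 go.py 0.498 0.267 0.25 2.2; python3 -m pendant '[[0,0.0,0,0,0,0,60],[0,0,0,0,0,0,60]]' |head -2;python3 go.py 0.498 0.267 0.25 2.2
python3 - <<'E'
from h import *
print(ctrl.state()['ee_pos'])
rgb,d,K,D,R,t=cap('wrist','w7.png')
print(ctrl.state()['ee_pos'])
E
```

```text
time: 11.55
ee_pos: [0.4988, 0.2643, 0.2505]
t 11.55 pos [0.4988 0.2643 0.2505] yaw 2.04 F [ 0.65 -0.66  0.45] op 0.0527
shift(0.1m) [ 0.005  0.027 -0.007] turn(pi/2) [-0.0018 -0.0022 -0.0014]
time: 11.75
ee_pos: [0.4994, 0.2628, 0.2505]
t 11.75 pos [0.4994 0.2628 0.2505] yaw 1.88 F [0.75 0.32 0.12] op 0.0529
shift(0.1m) [ 0.005  0.042 -0.013] turn(pi/2) [-0.0035 -0.0022 -0.0011]
[0.49944573 0.26279597 0.2504885 ]
[0.49931181 0.26308344 0.25054754]
```

View pics/w7.png

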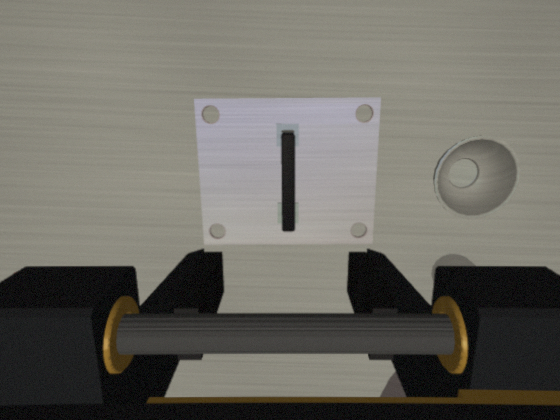

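The cover's holes show at about (210,114), (364,113), (358,230) and (217,231), with the handle at (288,180).

Run:
```python
from h import *
rgb,d,K,D,R,t=load("wrist");C=(K,D,R,t)
g=cv2.cvtColor(rgb,cv2.COLOR_RGB2GRAY).astype(float)
px=[]
for (u,v) in [(358,230),(217,231),(210,114),(364,113)]:
    w=g[v-14:v+15,u-14:u+15];thr=(np.percentile(w,10)+np.percentile(w,75))/2
    m=(w<thr).astype(np.uint8);n,l,st,ce=cv2.connectedComponentsWithStats(m);k=l[14,14];x,y,ww,hh=st[k,:4];print(st[k]);px.append([u-14+x+(ww-1)/2,v-14+y+(hh-1)/2])
H=np.array([[.06,.075],[.06,-.075],[-.06,-.075],[-.06,.075]])
b=onplane(px,.004,*C);print(px);print(fit2(H,b))
X=cloud(d,*C)
m=(X[...,2]>.046)&(X[...,2]<.06)&(abs(X[...,0]-.498)<.06)&(abs(X[...,1]-.267)<.03)
Q=X[m];print(len(Q),cv2.minAreaRect(Q[:,:2].astype(np.float32)*1000),Q[:,2].mean(), Q.mean(0))
m=(abs(X[...,2]-.004)<.004)&(abs(X[...,0]-.498)<.1)&(abs(X[...,1]-.267)<.1)&(g>150);Q=X[m];print(cv2.minAreaRect(Q[:,:2].astype(np.float32)*1000))
```

```text
[  6   6  18  16 217]
[  6   6  17  16 214]
[  5   5  19  19 281]
[  5   5  19  19 274]
[[np.float64(358.5), np.float64(229.5)], [np.float64(217.0), np.float64(230.5)], [np.float64(210.0), np.float64(114.0)], [np.float64(364.0), np.float64(113.0)]]
(array([0.49718455, 0.26530021]), np.float64(2.3230395437759763), array([0.0002775 , 0.00036425, 0.00023062, 0.00039334]))
1266 ((497.141845703125, 265.6362609863281), (88.82195281982422, 11.146129608154297), 1.8130664825439453) 0.05137181813769891 [0.49582744 0.26542449 0.05137182]
((498.1142272949219, 265.4866638183594), (151.3459930419922, 181.33279418945312), 2.317296266555786)
```

```bash
python3 go.py 0.4972 0.2654 0.043 2.2;python3 -m pendant '[[0.3,0.024,-0.02,-0.003,-0.001,-0.001,60],[0.6,0.024,-0.02,-0.003,-0.001,-0.001,60],[0.9,0.024,-0.02,-0.003,-0.001,-0.001,60],[1,0.024,-0.02,-0.003,-0.001,-0.001,60],[1,0.024,-0.02,-0.003,-0.001,-0.001,60]]' |head -2;python3 go.py 0.4972 0.2654 0.043 2.2
```

```text
t 11.80 pos [0.4993 0.2631 0.2505] yaw 1.91 F [0.82 0.14 0.64] op 0.0530
shift(0.1m) [ 2.076  0.02  -0.013] turn(pi/2) [-0.0032 -0.0022 -0.0012]
time: 12.3
ee_pos: [0.4961, 0.2649, 0.1492]
t 12.30 pos [0.4961 0.2649 0.1492] yaw 2.13 F [-0.36 -0.33  0.47] op 0.0528
shift(0.1m) [1.062 0.005 0.017] turn(pi/2) [-0.0007 -0.0032  0.0003]
```

```bash
python3 -m pendant '[[0.25,0.005,0.013,0,-0.001,0,60],[0.5,0.005,0.013,0,-0.001,0,60],[0.75,0.005,0.013,0,-0.001,0,60],[0.85,0.005,0.013,0,-0.001,0,60],[0.85,0.005,0.013,0,-0.001,0,60]]' |head -2;python3 go.py 0.4972 0.2654 0.043 2.2; python3 -m pendant '[[0.15,0,0.01,0,0,0,60],[0.2,0,0.01,0,0,0,60],[0.2,0,0.01,0,0,0,60]]' |head -2;python3 go.py 0.4972 0.2654 0.043 2.2
```

```text
time: 12.8
ee_pos: [0.4969, 0.2653, 0.0642]
t 12.80 pos [0.4969 0.2653 0.0642] yaw 2.12 F [-0.45 -0.65  0.37] op 0.0530
shift(0.1m) [0.212 0.001 0.004] turn(pi/2) [-0.0009 -0.0027  0.0004]
time: 13.1
ee_pos: [0.4976, 0.2652, 0.0438]
t 13.10 pos [0.4976 0.2652 0.0438] yaw 2.12 F [ 0.05 -0.3  -0.73] op 0.0529
shift(0.1m) [ 0.008  0.002 -0.004] turn(pi/2) [-0.0009 -0.0032  0.0006]
```

```bash
python3 -m pendant '[[0.008,0,-0.003,0,-0.003,0,0],[0.008,0,-0.003,0,-0.003,0,0],[0.008,0,-0.003,0,-0.003,0,0],[0.008,0,-0.003,0,-0.003,0,0],[0.008,0,-0.003,0,-0.003,0,0]]' 55|head -2;python3 -m pendant '[[0,0,0,0,0,0,0],[0,0,0,0,0,0,0],[0,0,0,0,0,0,0]]' 55|head -2;python3 go.py 0.4972 0.2654 0.2 2.2
```

```text
time: 13.6
ee_pos: [0.4974, 0.2652, 0.0432]
time: 13.9
ee_pos: [0.4974, 0.2653, 0.0432]
t 13.90 pos [0.4974 0.2653 0.0432] yaw 2.12 F [0.47 0.19 0.05] op 0.0111
shift(0.1m) [-1.568  0.    -0.002] turn(pi/2) [-0.0009 -0.      0.0005]
```

```bash
python3 -m pendant '[[-0.15,0,0,0,0,0,0],[-0.35,0,0,0,0,0,0],[-0.6,0,0,0,0,0,0],[-0.85,0,0,0,0,0,0],[-1,0,0,0,0,0,0]]' 60|head -2;python3 -m pendant '[[-0.25,0,0,0,0,0,0],[-0.5,0,0,0,0,0,0],[-0.75,0,0,0,0,0,0],[-1,0,0,0,0,0,0],[-1,0,0,0,0,0,0]]' 60|head -2;python3 go.py 0.5705 -0.266 0.24 -14.35; python3 -c "
from h import *
cap('wrist','w8.png')"
```

```text
time: 14.4
ee_pos: [0.498, 0.2655, 0.1457]
time: 14.9
ee_pos: [0.4995, 0.266, 0.2496]
t 14.90 pos [0.4995 0.266  0.2496] yaw 2.12 F [ 0.41 -0.81 -4.58] op 0.0110
shift(0.1m) [ 0.093 -5.343  0.512] turn(pi/2) [ 0.183   0.0053 -0.0016]
```

View pics/w8.png

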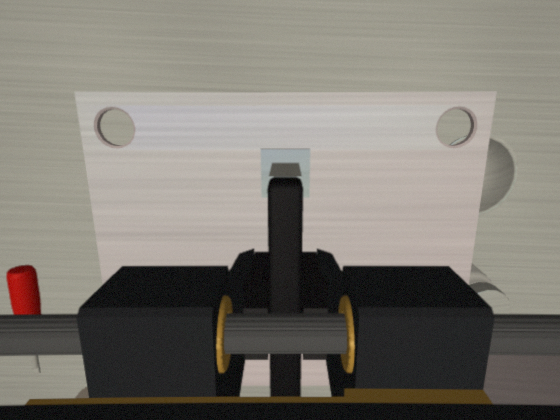

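The cover is held, with its near holes at (115,127) and (456,127), symmetric about the tool centre at 285. Carrying it to the box.

```bash
python3 -m pendant '[[0,-0.2,0.0,0,0.002,0,0],[0,-0.5,0.02,0,0.004,0,0],[0,-0.85,0.05,0,0.005,0,0],[0,-1,0.06,0,0.005,0,0]]' |head -2; python3 -m pendant '[[0,-0.4,0.03,0,0,0,0],[0,-0.8,0.06,0,0,0,0],[0,-1,0.1,0,0,0,0]]' |head -2;python3 -m pendant '[[0,-0.4,0.03,0.03,0,0,0],[0,-0.8,0.06,0.06,0,0,0],[0,-1,0.1,0.09,0,0,0]]' |head -2;python3 go.py 0.5705 -0.266 0.24 -14.35
```

```text
time: 15.35
ee_pos: [0.5072, 0.1636, 0.2447]
time: 15.65
ee_pos: [0.5199, 0.0617, 0.2429]
time: 15.95
ee_pos: [0.5324, -0.0404, 0.2411]
t 15.95 pos [ 0.5324 -0.0404  0.2411] yaw -6.40 F [ 0.46  0.83 -4.04] op 0.0109
shift(0.1m) [ 0.009 -2.2    0.63 ] turn(pi/2) [ 0.0883 -0.0072  0.002 ]
```

```bash
python3 -m pendant '[[0,-0.4,0.1,0.03,-0.001,0,0],[0,-0.8,0.22,0.06,-0.003,0.001,0],[0,-1,0.29,0.088,-0.005,0.002,0]]' |head -2; python3 go.py 0.5705 -0.266 0.24 -14.35; python3 -m pendant '[[0,-0.4,0.05,0,0,0,0],[0,-0.7,0.1,0,0,0,0],[0,-0.9,0.16,0,0,0,0],[0,-0.98,0.18,0,0,0,0]]' |head -2;python3 go.py 0.5705 -0.266 0.2 -14.35
```

```text
time: 16.25
ee_pos: [0.5496, -0.1455, 0.2391]
t 16.25 pos [ 0.5496 -0.1455  0.2391] yaw -14.55 F [ 0.13  0.9  -4.43] op 0.0109
shift(0.1m) [-0.011 -1.113  0.505] turn(pi/2) [-0.0022 -0.0035  0.0002]
time: 16.65
ee_pos: [0.542, -0.2463, 0.2378]
t 16.65 pos [ 0.542  -0.2463  0.2378] yaw -14.67 F [-0.14  0.08 -4.12] op 0.0107
shift(0.1m) [ 0.375 -0.118  0.328] turn(pi/2) [-0.0036 -0.0043 -0.0002]
```

```bash
python3 -m pendant '[[0.1,-0.05,0.15,-0.002,-0.001,0,0],[0.25,-0.1,0.3,-0.002,-0.002,0,0],[0.35,-0.12,0.33,-0.003,-0.003,0,0],[0.37,-0.12,0.33,-0.003,-0.003,0,0],[0.37,-0.12,0.33,-0.003,-0.003,0,0]]' |head -2; python3 go.py 0.5705 -0.266 0.2 -14.35; python3 -m pendant '[[0,0,0,0,0,0,0],[0,0,0,0,0,0,0]]' |head -2;python3 go.py 0.5705 -0.266 0.2 -14.35;python3 - <<'E'
from h import *
print(ctrl.state()['ee_pos'])
rgb,d,K,D,R,t=cap('wrist','w9.png')
E
```

```text
time: 17.15
ee_pos: [0.5701, -0.2649, 0.1997]
t 17.15 pos [ 0.5701 -0.2649  0.1997] yaw -14.35 F [-0.33  0.01 -4.34] op 0.0111
shift(0.1m) [-0.003 -0.009  0.006] turn(pi/2) [-0.     -0.0027 -0.0009]
time: 17.35
ee_pos: [0.5702, -0.2645, 0.2005]
t 17.35 pos [ 0.5702 -0.2645  0.2005] yaw -14.32 F [-0.63  0.36 -3.08] op 0.0111
shift(0.1m) [ 0.005 -0.014  0.007] turn(pi/2) [ 0.0003 -0.0022 -0.0008]
[ 0.57020481 -0.26447718  0.20052774]
```

View pics/w9.png

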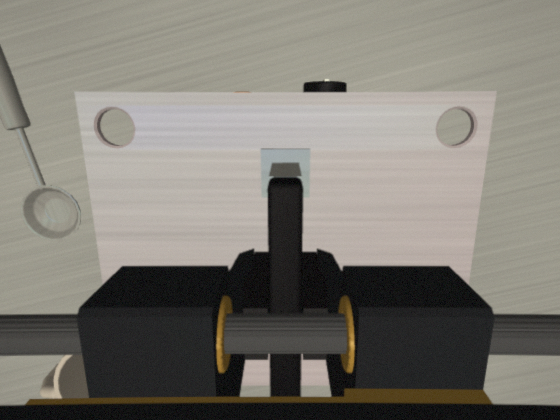

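Run:
```python
from h import *
p=ctrl.camera_params("wrist");Hh=np.array(p["hand_eye"])
rgb,d,K,D,R,t=load("wrist")
g=cv2.cvtColor(rgb,cv2.COLOR_RGB2GRAY)
cv2.imwrite("pics/w9c.png",cv2.resize(cv2.cvtColor(np.hstack([rgb[85:165,70:170],rgb[85:165,400:500]]),cv2.COLOR_RGB2BGR),None,fx=4,fy=4,interpolation=cv2.INTER_CUBIC))
# depth -> tool frame
n=cv2.undistortPoints(np.stack(np.meshgrid(np.arange(560.),np.arange(420.)),-1).reshape(-1,1,2),K,D)[:,0]
P=np.c_[n*d.ravel()[:,None],d.ravel()];T=(P@Hh[:3,:3].T+Hh[:3,3]).reshape(420,560,3)
# plate points: tool x about .039
m=(abs(T[...,0]-.039)<.006)&(d>0)&(np.mgrid[0:420,0:560][0]<240)
Q=T[m];A=np.c_[Q[:,1:],np.ones(len(Q))];c,*_=np.linalg.lstsq(A,Q[:,0],rcond=None);print("plate plane x = %.4f y + %.4f z + %.4f"%tuple(c),len(Q))
mm=m.astype(np.uint8)
for (u,v) in((115,127),(456,127)):
    w=~m[v-30:v+31,u-30:u+31];nn,l,st,ce=cv2.connectedComponentsWithStats(w.astype(np.uint8));k=l[30,30];x,y,ww,hh=st[k,:4]
    cu,cv_=u-30+x+(ww-1)/2,v-30+y+(hh-1)/2
    r=cv2.undistortPoints(np.array([[[cu,cv_]]],float),K,D)[0,0];r=Hh[:3,:3]@np.r_[r,1];o=Hh[:3,3]
    for px in(.0392,):
        s=(px-o[0])/r[0];print((cu,cv_),st[k],np.round(o+s*r,4))
e=Q[:,2].min();print("near edge z",np.percentile(Q[:,2],[0,.5]), "y",np.percentile(Q[:,1],[0,.2,99.8,100]))
```

```text
plate plane x = -0.0013 y + 0.0015 z + 0.0396 54631
(np.float64(116.5), np.float64(126.5)) [ 15  12  34  36 936] [ 0.0392 -0.0743 -0.0597]
(np.float64(453.5), np.float64(126.5)) [ 11  12  34  36 939] [ 0.0392  0.0731 -0.0598]
near edge z [-0.07459894 -0.07430934] y [-0.09135883 -0.09035524  0.08909576  0.09035918]
```

View pics/w9c.png

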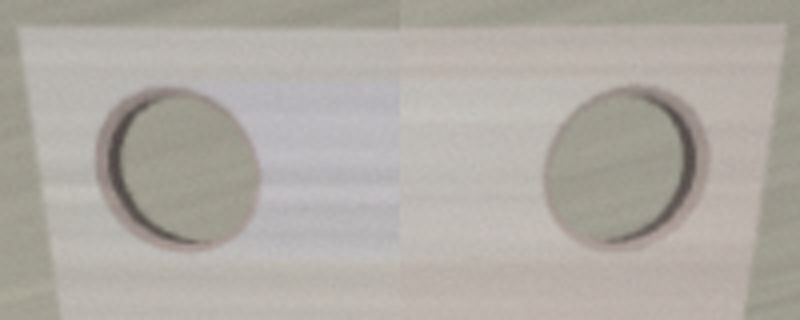

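```bash
python3 go.py 0.5704 -0.2657 0.14 -14.35; python3 -m pendant '[[0.15,-0.012,0.006,0,-0.002,-0.001,0],[0.3,-0.012,0.006,0,-0.002,-0.001,0],[0.45,-0.012,0.006,0,-0.002,-0.001,0],[0.5,-0.012,0.006,0,-0.002,-0.001,0],[0.5,-0.012,0.006,0,-0.002,-0.001,0]]' |head -2; python3 go.py 0.5704 -0.2657 0.14 -14.35; python3 -m pendant '[[0,0,0,0,0,0,0],[0,0,0,0,0,0,0]]' |head -2;python3 go.py 0.5704 -0.2657 0.14 -14.35
```

```text
t 17.40 pos [ 0.5703 -0.2647  0.2006] yaw -14.33 F [ 0.25 -0.46 -4.77] op 0.0109
shift(0.1m) [ 0.606 -0.01   0.006] turn(pi/2) [ 0.0002 -0.002  -0.0007]
time: 17.9
ee_pos: [0.5696, -0.2653, 0.1489]
t 17.90 pos [ 0.5696 -0.2653  0.1489] yaw -14.33 F [-0.5   0.57 -4.25] op 0.0108
shift(0.1m) [ 0.089 -0.002  0.009] turn(pi/2) [ 0.0002 -0.0019 -0.0004]
time: 18.1
ee_pos: [0.5698, -0.2655, 0.1493]
t 18.10 pos [ 0.5698 -0.2655  0.1493] yaw -14.34 F [ 0.54  0.66 -4.23] op 0.0110
shift(0.1m) [ 0.093 -0.     0.006] turn(pi/2) [ 0.0002 -0.0015 -0.0003]
```

```bash
python3 -m pendant '[[0.05,0,0.006,0,-0.001,0,0],[0.09,0,0.006,0,-0.001,0,0],[0.09,0,0.006,0,-0.001,0,0],[0.09,0,0.006,0,-0.001,0,0]]' |head -2; python3 -m pendant '[[0,0,0,0,0,0,0],[0,0,0,0,0,0,0]]' |head -2;python3 go.py 0.5704 -0.2657 0.14 -14.35;python3 - <<'E'
from h import *
rgb,*_=cap('wrist','w10.png');rgb2,*_=cap('scene')
cv2.imwrite("pics/s10.png",cv2.resize(cv2.cvtColor(rgb2[200:350,120:280],cv2.COLOR_RGB2BGR),None,fx=4,fy=4,interpolation=cv2.INTER_CUBIC))
cv2.imwrite("pics/w10c.png",cv2.resize(cv2.cvtColor(np.hstack([rgb[85:165,70:170],rgb[85:165,400:500]]),cv2.COLOR_RGB2BGR),None,fx=4,fy=4,interpolation=cv2.INTER_CUBIC))
E
```

```text
time: 18.5
ee_pos: [0.5703, -0.2656, 0.1401]
time: 18.7
ee_pos: [0.5704, -0.2656, 0.1403]
t 18.70 pos [ 0.5704 -0.2656  0.1403] yaw -14.33 F [ 0.29  0.03 -4.95] op 0.0111
shift(0.1m) [ 0.003 -0.001  0.001] turn(pi/2) [ 0.0002 -0.0006 -0.0003]
```

View pics/w10c.png

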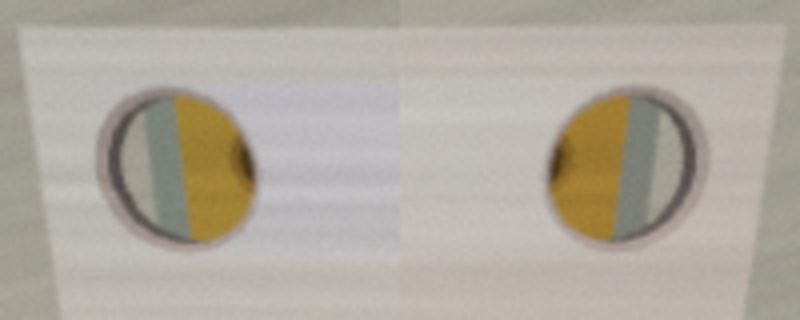

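View pics/s10.png

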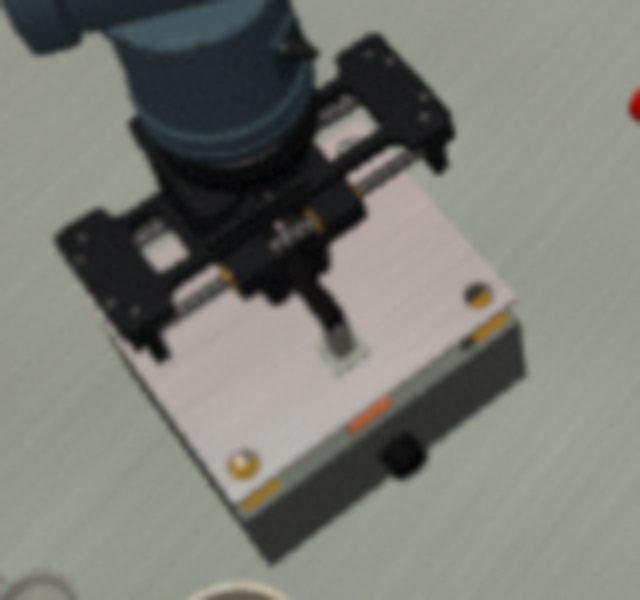

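Run:
```python
from h import *
H=np.array([[.06,.075],[.06,-.075],[-.06,-.075],[-.06,.075]])
S=load("scene")[2:];q=onplane((np.array([(478,296),(243,464)])+.5)/4-.5+[120,200],.1011,*S)
print("cover by scene",fit2(H[:2],q)," box by scene (.5729,-.2653,-14.54)")
W=load("wrist")[2:]
for c,y in(((.5704,-.2660),-14.33),):
    a=np.radians(y);Rm=np.array([[np.cos(a),-np.sin(a)],[np.sin(a),np.cos(a)]])
    th=H[2:]@Rm.T+c;px=proj(np.c_[th,[.075]*2],*W);print("thread px",px,"in crop",(px[0]-[70,85]+.5)*4,(px[1]-[400,85]+.5)*4+[400,0])
    rim=np.array([[-.06,-.086],[-.06,-.09],[-.06,.086],[-.06,.09]])@Rm.T+c;px=proj(np.c_[rim,[.075]*4],*W);px[:2]-=[70,85];px[2:]-=[400,85];px=(px+.5)*4;px[2:,0]+=400;print("rim crop",px)
```

```text
cover by scene (array([ 0.57288148, -0.26501125]), np.float64(-14.722639104937345), array([0.00017653, 0.00017653]))  box by scene (.5729,-.2653,-14.54)
thread px [[136.92165103 123.50309998]
 [433.95738582 123.66435811]] in crop [269.68660411 156.01239992] [537.82954329 156.65743245]
rim crop [[181.61721428 155.52317796]
 [149.50214985 155.33025635]
 [625.80283552 156.26437714]
 [657.87946803 156.10657966]]
```

Both cameras put the cover within about 0.5 mm and 0.2° of the box, and the arm is still. Handing in.

```bash
python3 go.py 0.5704 -0.2657 0.14 -14.35; python3 -c "
from plant import ctrl
print(ctrl.sign_off())"
```

```text
t 18.80 pos [ 0.5704 -0.2656  0.1403] yaw -14.33 F [-0.42 -0.02 -4.12] op 0.0113
shift(0.1m) [ 0.003 -0.001  0.001] turn(pi/2) [ 0.0002 -0.0006 -0.0003]
the job is handed in; nothing more can be done
None
```

The probe is in the clip and released, and I handed in at 18.8 s with the cover held level over the box. `sign_off` reports no verdict.

- **Probe:** I pressed it straight down until the jaws closed over the bar, then let go. The wrist camera put the bar's centre 19.6 mm above the worktop, within about 1 mm of the clip's middle in x and y. The jaws look shut, but I couldn't read their angles directly.
- **Cover:** I hold it by its handle with the grip set to 60 N and the arm still. Its underside is about 22 mm above the rim, and it is level to about 0.1°. Against the box, the scene camera puts it about 0.3 mm and 0.2° off; the wrist camera agrees to about 0.5 mm. Only two cover holes could be seen in each view. The scene picture shows a gap between cover and box.
- **Disagreements:** The scene camera's absolute positions differ by 2–3 mm from those of the top and wrist cameras. I therefore compared cover and box within the same camera each time.
- **Bystanders:** I kept the arm clear of them, but took no final picture to check that they had stayed put.

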